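# Take the large bottle out of the leaning divided carton

## Task

One of the three cells of the cardboard carton that leans towards you on its stand holds a large bottle. Draw the large bottle out past the dividers, along the slope of its cell, and stand it upright in the shallow white tray, setting it down rather than dropping it; leave the small bottle and the vial in their cells.

Things in the scene. Friction and masses are not known exactly. Their poses are not given: they have to be found in the camera images.
- bottle_center (a point): Centre of the large white bottle, 73 mm in diameter, 174 mm tall, about 0.3 kg, standing in any one of the carton's three cells. The point is on its axis, half-way up (87 mm from either end); z is the axis, towards the cap. The screw cap, a cylinder 37 mm across, takes up the top 22 mm: its middle lies 76 mm from this point along z. The bottle can be gripped and lifted by it.
- small_center (a point): Centre of the small bottle, 48 mm in diameter and 124 mm tall, which stays in its cell of the carton. z is its axis, towards its cap.
- vial_center (a point): Centre of the glass vial, 28 mm in diameter and 58 mm tall, which stays in its cell of the carton. z is its axis, towards its cap.
- carton: Open brown cardboard carton with three cells, on a grey stand, fixed to the desk; 314 mm long (y), 350 mm over its flaps, highest point 190 mm above the desk. Origin on the desk under its middle; x level, away from the robot; y level, along the row of cells; z up. The whole carton is tilted 18 degrees about y, open top towards the robot: the way out of a cell is (-0.309, 0, 0.951) in this frame.
- carton_floor (a point): Centre of the middle cell's floor, on which the things stand; axes as carton. Cell centres lie 0 and 103 mm either way along y. A cell is 100 mm wide (y) and 90 mm from front to back. Along the slope, from this floor, dividers and end walls rise 145 mm, the front wall (towards the robot) 116 mm, the back wall 151 mm. Along y the cell leaves 13 mm beside the large bottle and 31 mm beside its cap.
- tray_in (a point): Centre of the inner floor of the shallow white square tray, fixed to the desk: outside 150 x 150 mm, inside 142 x 142 mm, rim 16 mm above the desk, floor 4 mm above the desk; this point is on the floor's upper face. x and y along its sides, z up.

How it is judged:
By the outcome, as a careful person would: the job done as asked, in the order asked, and still so for the second after the job is handed in, with the robot touching nothing.
It also fails if it takes over 48 s, if anything falls off the work surface, if the arm or the gripper's body presses on something with over 40 N, if the wrist force passes 120 N, or if a joint passes its speed limit or range.

## Robot

A 6-joint arm with a two-finger parallel gripper is mounted at the origin on a cart in front of the work surface, level with it; the furniture and walls round the work are solid. World frame = base frame: x ahead of the robot, y to its left, z up, the work surface at z = 0. Lengths are in m, angles in rad, forces in N, time in s.
With the tool pointing down it reaches from about 0.4 to 0.825 m from the base axis. Payload 7 kg.
Tool frame: the origin (TCP) lies midway between the tips of the shut fingers; the grasp point (between the pads) lies 19 mm behind it; z points along the fingers, y is the line along which they close (so a half turn about z gives the same grasp; the last joint's range is limited). The gripper opens to 88 mm and grips with 3 to 60 N. Pads are 19 mm wide; open, the fingers measure 130 mm over their backs; the gripper's body (78 mm by 193 mm) begins 47 mm behind the grasp point.
Start: joints at [1.565, 0.359, 0.012, 0, -1.224, -0.288], TCP at [0.195, 0.646, 0.188] pointing down, gripper open.
Joint ranges: [-3.07, 3.07], [-1.43, 2.12], [-1.02, 1.25], [-3.03, 1.67], [-3.05, -0], [-3.03, 3.03]. Speed limits (rad/s): [2.39, 2.39, 3.01, 3.14, 3.14, 3.14].

## Interface

Orientations are given as [roll, pitch, yaw] about the fixed x, y, z axes, in that order (R = Rz(yaw) Ry(pitch) Rx(roll)).
In Python, from station import get_state, grab_frame, calibration, job_done, boxes_of, regions_of, spot_point gives the robot as it stands. The module is installed in compiled form; this text tells all that it offers.
- The arm moves only by the tool arm_command, never from a script. Its argument "commands" is a list of rows, each an object of numbers: "tx", "ty", "tz": the shift along the tool's x, y, z each as a share of 25 cm, from -1 to 1; "twist": the turn about the tool's z as a share of 180 degrees, from -1 to 1. A call has exactly 8 rows; each row is the pose to reach, as a shift and turn from the pose commanded when the call began, along the tool's axes at that moment, turning the shorter way round; what a row does not reach only later rows make up. A row lasts 1/12 s, in which the tool goes at most 41.7 mm and 7.16 degrees, less where a joint would pass 70% of its speed; a pose out of reach is approached as far as the arm can. A call with a number of a shift or a turn outside -1 to 1 is refused whole. A call with a gripper value outside its range is refused whole. "claw" is the opening, from 0 (shut) to 1 (fully open), set as the call begins (left out, the last holds). The fingers move at their own pace and stop on an object; "grip_force" is the grip in N (left out, the last holds). Time passes only in rows, so rows that repeat a pose let the fingers close, or fill a call up. It gives the time, the measured TCP pose, the force, the opening and the grip force at its end, in the units of the state.
- get_state(): the state, without advancing time (a new reading comes with each control period).
- grab_frame(name): name is "scene" or "side" or "wrist"; returns the picture (480x640x3 uint8, red, green, blue); there is no depth.
- calibration(name): a dict with "camera_matrix" (3x3 intrinsics, pixels), "k1" (the pictures are not rectified: a ray, as slopes to the right and down, at radius r is drawn at 1 + k1 r^2 times it, then the intrinsics apply), "extrinsics" (4x4, takes a point from camera to world coordinates). Camera axes: x right, y down, z forward; pixel columns grow to the right and rows downward; lengths in m; the calibration is good to about 2 mm. A picture is of the moment at which its call begins: read the wrist's pose just before it. calibration takes no time and is no camera call; for the wrist camera it gives the pose at the moment of the call.
- job_done(): hands the job in; it is judged then, once.
Trained networks look in the newest picture that a camera, given by its name, has taken for a name from the list of things; names that differ only in an ending like _2 or _b are one class to them, and where a whole thing is asked for, a point or a joint stands for the part that bears it (a point fixed in the world has none). Each returns a list of dicts, best first, with "score" (0 to 1); they miss things now and then, are a little off and sometimes report something else, mostly with a low value. They report only what shows in the picture. A call takes as long as a camera call.
- boxes_of(query, camera): "rect" ([left, top, right, bottom] in pixels, round what is visible of it).
- regions_of(query, camera): "region" (480x640 bool, what is visible of it) and "rect" ([left, top, right, bottom] in pixels, round what is visible of it).
- spot_point(query, camera): "uv" ([column, row] in pixels: a listed point, or the origin of a listed thing).
The state is a dict: "t": time; "q": joint angles; "qd": joint speeds; "joint_efforts": joint torques, N m; "eef_pos": TCP position; "ee_rot": TCP orientation; "force": force on the tool from outside, world axes, zero at the start; "moment": the same for the moment, N m; "width": finger opening in m; "gripper_force": force on a finger pad.
Only numpy, scipy, OpenCV 4.12 (cv2) and the standard library are available. Lean on these libraries where they do the work, as an engineer would, in place of code of your own. Each camera call takes 0.05 s, during which the arm holds its last target. There are 200 camera calls.

## Working session

There is one attempt and no reset: what is moved stays moved. The work goes in short steps, Python scripts to look and compute and a tool call to move; the robot and the scene stay as the last step left them, time stands still between calls to the robot, and variables do not carry over. Pictures are saved under pics/ and viewed, at most 10 in all, crops included, and the job is handed in when it is done.

Besides the shell and the picture viewer there is one more tool, called as name([rows], argument=value, ...), one row to a line, values as JSON. arm_command: Moves the arm, as the interface text tells. Shift numbers are shares of 25 cm and turn numbers shares of 180 degrees, none past 1 either way. Its arguments: {"type":"object","properties":{"commands":{"type":"array"},"claw":{"type":"number"},"grip_force":{"type":"number"}},"required":["commands"]}

```bash
mkdir -p pics; cat > h.py <<'E'
import numpy as np, cv2
from station import *
from scipy.spatial.transform import Rotation as R
Q=["bottle_center","small_center","vial_center","carton","carton_floor","tray_in"]
def ray(c,uv):
    K=np.array(c["camera_matrix"]);T=np.array(c["extrinsics"])
    xd=np.array([(uv[0]-K[0,2])/K[0,0],(uv[1]-K[1,2])/K[1,1]]);x=xd.copy()
    for _ in range(30): x=xd/(1+c["k1"]*(x@x))
    d=T[:3,:3]@np.r_[x,1];return T[:3,3],d/np.linalg.norm(d)
def proj(c,p):
    K=np.array(c["camera_matrix"]);T=np.array(c["extrinsics"])
    q=T[:3,:3].T@(np.array(p)-T[:3,3]);x=q[:2]/q[2];x=x*(1+c["k1"]*(x@x))
    return K[:2,:2]@x+K[:2,2]
def tri(rs):
    A=sum(np.eye(3)-np.outer(d,d) for o,d in rs);b=sum((np.eye(3)-np.outer(d,d))@o for o,d in rs)
    p=np.linalg.solve(A,b);return p,[round(float(np.linalg.norm(np.cross(p-o,d))),4) for o,d in rs]
def onz(r,z): return r[0]+r[1]*(z-r[0][2])/r[1][2]
def save(n,im): cv2.imwrite(f"pics/{n}.png",im[:,:,::-1])
E
python3 - <<'E'
from h import *
np.set_printoptions(precision=4,suppress=True)
C={}
for n in ["scene","side","wrist"]:
    C[n]=calibration(n); save(n+"0",grab_frame(n)); print(n,C[n]["extrinsics"])
for q in Q:
    rs=[]
    for n in ["scene","side","wrist"]:
        r=spot_point(q,n)
        print(q,n,[(np.round(x["uv"],1),round(x["score"],2)) for x in r[:3]])
        if r and n!="wrist": rs.append(ray(C[n],r[0]["uv"]))
    if len(rs)>1: print("  ",tri(rs))
print(get_state())
a=cv2.imread("pics/scene0.png");b=cv2.imread("pics/side0.png")
E
```

```text
scene [[-0.6316 -0.6359  0.4435  0.0835]
 [-0.7751  0.5287 -0.3459  0.339 ]
 [-0.0145 -0.5622 -0.8269  0.9614]
 [ 0.      0.      0.      1.    ]]
side [[-0.9687  0.1915 -0.1577  0.7077]
 [ 0.2479  0.728  -0.6391  0.6306]
 [-0.0076 -0.6583 -0.7528  0.8633]
 [ 0.      0.      0.      1.    ]]
wrist [[-0.2892 -0.9211 -0.2605  0.2659]
 [-0.9573  0.2791  0.0759  0.6246]
 [ 0.0028  0.2713 -0.9625  0.384 ]
 [ 0.      0.      0.      1.    ]]
bottle_center scene [(array([378.1, 177.7]), 0.68)]
bottle_center side []
bottle_center wrist []
small_center scene [(array([345.6, 205.2]), 0.87), (array([366.7, 198.6]), 0.46)]
small_center side []
small_center wrist []
vial_center scene [(array([406.9, 169.6]), 0.6)]
vial_center side []
vial_center wrist []
carton scene [(array([366.8, 200.3]), 0.82)]
carton side [(array([259.6, 221.2]), 0.93)]
carton wrist []
   (array([ 0.63  , -0.2187, -0.0209]), [0.004, 0.004])
carton_floor scene [(array([366.6, 191.2]), 0.67)]
carton_floor side []
carton_floor wrist []
tray_in scene [(array([238.8, 323.8]), 0.93), (array([367.4, 194.4]), 0.56)]
tray_in side [(array([361.1, 393.9]), 0.63)]
tray_in wrist []
   (array([0.5415, 0.2304, 0.0008]), [0.0034, 0.0034])
{'t': 1.05, 'q': array([ 1.5651,  0.3586,  0.0119,  0.    , -1.2241, -0.2881]), 'qd': array([-0.0023,  0.0002, -0.0007,  0.0015,  0.0012, -0.0013]), 'joint_efforts': array([ -0.0005, -58.2397,  29.3306,   7.0028,   0.0126,  -0.    ]), 'eef_pos': array([0.1955, 0.6461, 0.1882]), 'ee_rot': array([-3.1416, -0.    , -0.2938]), 'force': array([ 0.1754,  0.968 , -0.0302]), 'moment': array([0.0407, 0.0022, 0.0053]), 'gripper_force': 0.0, 'width': 0.08759090613047699}
```

View pics/scene0.png

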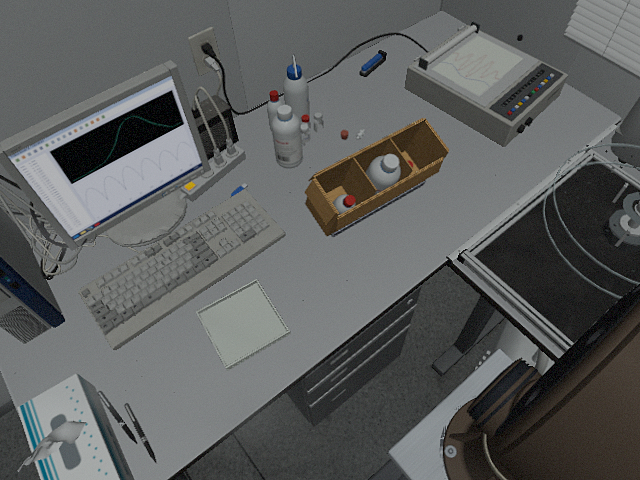

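View pics/side0.png

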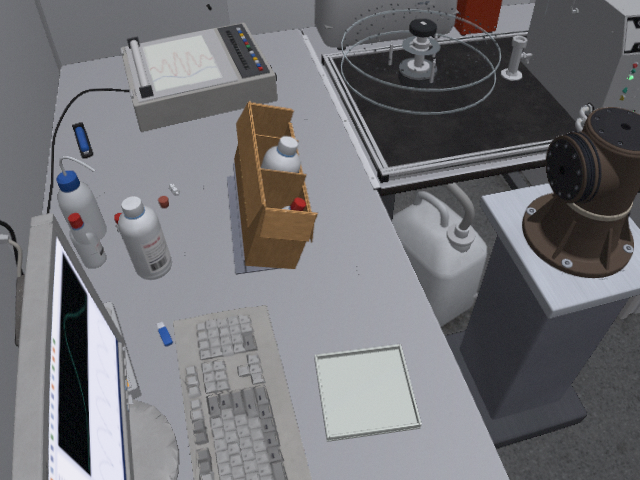

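The large bottle stands in the middle cell: its cap is at about (391,161) in scene and (288,147) in side. A decoy white bottle stands on the desk at (287,135). The tray is at (243,323). Next I need the carton's yaw and the exact cap position.

```bash
python3 - <<'E'
import cv2,numpy as np
a=cv2.imread("pics/scene0.png")[110:245,295:465];b=cv2.imread("pics/side0.png")[90:280,220:325]
a=cv2.resize(a,None,fx=2.8,fy=2.8,interpolation=2);a=cv2.copyMakeBorder(a,0,600-a.shape[0],0,0,0)
b=cv2.resize(b,None,fx=3,fy=3,interpolation=2);b=cv2.copyMakeBorder(b,0,600-b.shape[0],0,0,0)
c=np.hstack([a,b]);print(a.shape,b.shape);cv2.imwrite("pics/crop.png",c)
E
```

```text
(600, 476, 3) (600, 315, 3)
```

View pics/crop.png

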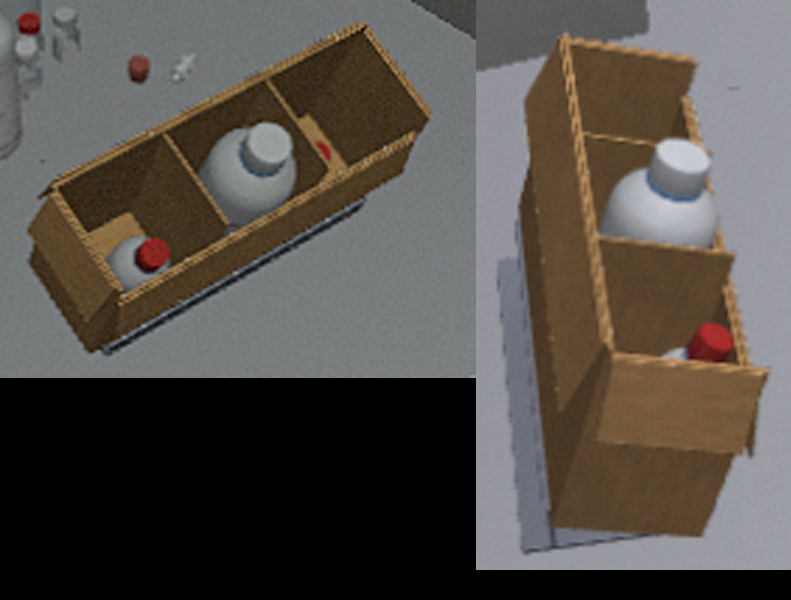

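```bash
python3 - <<'E'
from h import *
np.set_printoptions(precision=4,suppress=True)
cs,cd=calibration("scene"),calibration("side")
P={"A":((55,188),(610,352)),"B":((362,28),(565,38)),"D1":((165,135),(599,238)),"D2":((268,78),(583,133)),"cap":((269,137),(683,157)),"front1":((118,300),(752,368))}
for k,(a,b) in P.items():
    print(k,*tri([ray(cs,(295+a[0]/2.8,110+a[1]/2.8)),ray(cd,(220+(b[0]-476)/3,90+b[1]/3))]))
E
```

```text
A [ 0.6344 -0.0586  0.18  ] [0.0007, 0.0007]
B [ 0.6086 -0.3655  0.181 ] [0.0016, 0.0016]
D1 [ 0.623  -0.1594  0.1779] [0.0001, 0.0001]
D2 [ 0.6151 -0.2629  0.1794] [0.0007, 0.0007]
cap [ 0.5604 -0.2105  0.1896] [0.0017, 0.0017]
front1 [ 0.5494 -0.0528  0.1421] [0.0083, 0.0083]
```

arm_command([
  {"tx": 0.1, "ty": 0.12, "tz": -0.1},
  {"tx": 0.2, "ty": 0.24, "tz": -0.2},
  {"tx": 0.3, "ty": 0.36, "tz": -0.3},
  {"tx": 0.4, "ty": 0.48, "tz": -0.4},
  {"tx": 0.5, "ty": 0.6, "tz": -0.4},
  {"tx": 0.6, "ty": 0.72, "tz": -0.4},
  {"tx": 0.7, "ty": 0.84, "tz": -0.4},
  {"tx": 0.8, "ty": 0.95, "tz": -0.4},
], claw=0.6)

```text
invalid input
```

arm_command([
  {"tx": 0.1, "ty": 0.12, "tz": 0},
  {"tx": 0.2, "ty": 0.24, "tz": 0},
  {"tx": 0.3, "ty": 0.36, "tz": 0},
  {"tx": 0.4, "ty": 0.48, "tz": 0},
  {"tx": 0.5, "ty": 0.6, "tz": 0},
  {"tx": 0.6, "ty": 0.72, "tz": 0},
  {"tx": 0.7, "ty": 0.84, "tz": 0},
  {"tx": 0.8, "ty": 0.95, "tz": 0},
])

```text
invalid input
```

arm_command([
  {"tx": 0.1, "ty": 0.12, "tz": 0, "twist": -0.02},
  {"tx": 0.2, "ty": 0.24, "tz": 0, "twist": -0.04},
  {"tx": 0.3, "ty": 0.36, "tz": 0, "twist": -0.0675},
  {"tx": 0.4, "ty": 0.48, "tz": 0, "twist": -0.0675},
  {"tx": 0.5, "ty": 0.6, "tz": 0, "twist": -0.0675},
  {"tx": 0.6, "ty": 0.72, "tz": 0, "twist": -0.0675},
  {"tx": 0.7, "ty": 0.84, "tz": 0, "twist": -0.0675},
  {"tx": 0.8, "ty": 0.95, "tz": 0, "twist": -0.0675},
])

```text
t: 1.72
eef_pos: [0.3184, 0.3588, 0.1885]
ee_rot: [-3.141, -0.0, -0.081]
force: [0.6, 0.2, 0.1]
width: 0.0878
gripper_force: 0.0
```

arm_command([
  {"tz": 0},
  {"tz": 0},
  {"tz": 0},
  {"tz": 0},
  {"tz": 0},
  {"tz": 0},
  {"tz": 0},
  {"tz": 0},
], claw=0.57)

```text
invalid input
```

```bash
python3 - <<'E'
from h import *
np.set_printoptions(precision=4,suppress=True)
c=calibration("wrist");im=grab_frame("wrist");save("w1",im)
s=get_state();print(s["t"],s["eef_pos"],s["ee_rot"],s["width"])
for q in ["bottle_center","carton_floor"]: print(q,[(np.round(x["uv"],1),round(x["score"],2)) for x in spot_point(q,"wrist")[:2]])
print(proj(c,[.5604,-.2105,.1896]),proj(c,[.6344,-.0586,.18]),proj(c,[.6086,-.3655,.181]))
E
```

```text
1.7667 [0.3193 0.354  0.1885] [ 3.1407  0.0004 -0.0826] 0.08759768012645097
bottle_center []
carton_floor []
[1172.0524 -166.0393] [1061.7961 -371.8367] [815.3599   9.99  ]
```

View pics/w1.png

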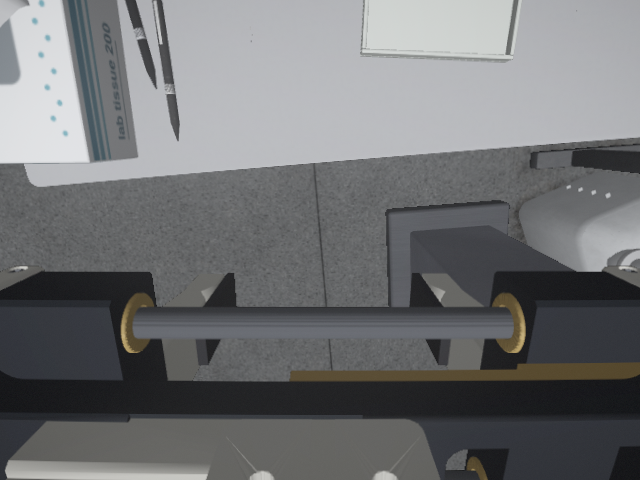

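The wrist picture shows the tissue box at left, the tray at the top (440,30) and the fingers at the bottom. Rows need all four numbers, so I'll send complete rows from here.

arm_command([
  {"tx": 0.05, "ty": 0.09, "tz": -0.05, "twist": 0},
  {"tx": 0.1, "ty": 0.18, "tz": -0.1, "twist": 0},
  {"tx": 0.15, "ty": 0.27, "tz": -0.15, "twist": 0},
  {"tx": 0.2, "ty": 0.36, "tz": -0.2, "twist": 0},
  {"tx": 0.25, "ty": 0.45, "tz": -0.25, "twist": 0},
  {"tx": 0.3, "ty": 0.54, "tz": -0.3, "twist": 0},
  {"tx": 0.35, "ty": 0.63, "tz": -0.35, "twist": 0},
  {"tx": 0.4, "ty": 0.72, "tz": -0.4, "twist": 0},
], claw=0.57)

```text
t: 2.53
eef_pos: [0.4035, 0.173, 0.2891]
ee_rot: [-3.141, -0.0, -0.081]
force: [0.3, 0.8, 0.0]
width: 0.05
gripper_force: 0.0
```

arm_command([
  {"tx": 0.05, "ty": 0.09, "tz": -0.03, "twist": 0},
  {"tx": 0.1, "ty": 0.18, "tz": -0.06, "twist": 0},
  {"tx": 0.15, "ty": 0.27, "tz": -0.09, "twist": 0},
  {"tx": 0.2, "ty": 0.36, "tz": -0.12, "twist": 0},
  {"tx": 0.25, "ty": 0.45, "tz": -0.15, "twist": 0},
  {"tx": 0.3, "ty": 0.54, "tz": -0.18, "twist": 0},
  {"tx": 0.35, "ty": 0.63, "tz": -0.21, "twist": 0},
  {"tx": 0.4, "ty": 0.72, "tz": -0.24, "twist": 0},
])

```text
t: 3.2
eef_pos: [0.489, -0.0148, 0.3487]
ee_rot: [-3.141, -0.0, -0.081]
force: [0.0, 1.1, 0.4]
width: 0.0498
gripper_force: 0.0
```

arm_command([
  {"tx": 0.05, "ty": 0.09, "tz": 0, "twist": 0},
  {"tx": 0.1, "ty": 0.18, "tz": 0, "twist": 0},
  {"tx": 0.15, "ty": 0.27, "tz": 0, "twist": 0},
  {"tx": 0.2, "ty": 0.36, "tz": 0, "twist": 0},
  {"tx": 0.25, "ty": 0.45, "tz": 0, "twist": 0},
  {"tx": 0.3, "ty": 0.54, "tz": 0, "twist": 0},
  {"tx": 0.35, "ty": 0.63, "tz": 0, "twist": 0},
  {"tx": 0.36, "ty": 0.73, "tz": 0, "twist": 0},
])

```text
t: 3.87
eef_pos: [0.5649, -0.2039, 0.347]
ee_rot: [3.142, 0.001, -0.081]
force: [-0.2, 0.9, -0.1]
width: 0.0501
gripper_force: 0.0
```

```bash
sleep 0; python3 - <<'E'
from h import *
np.set_printoptions(precision=4,suppress=True)
grab_frame("wrist");grab_frame("wrist")
c=calibration("wrist");im=grab_frame("wrist");save("w2",im)
s=get_state();print(s["t"],s["eef_pos"],s["ee_rot"],s["width"],s["qd"])
for q in ["bottle_center","carton_floor"]: print(q,[(np.round(x["uv"],1),round(x["score"],2)) for x in spot_point(q,"wrist")[:2]])
for p in ([.5604,-.2105,.1896],[.6344,-.0586,.18],[.6086,-.3655,.181],[.623,-.1594,.1779],[.6151,-.2629,.1794]): print(proj(c,p))
E
```

```text
4.0167 [ 0.5636 -0.2044  0.3472] [ 3.1415  0.0014 -0.0836] 0.04988017548754058 [ 0.0322 -0.0247 -0.014  -0.0057  0.0023 -0.0168]
bottle_center []
carton_floor []
[326.8949 213.8032]
[174.6968 154.1784]
[472.467  154.3644]
[272.9569 156.7456]
[372.9492 156.0787]
```

View pics/w2.png

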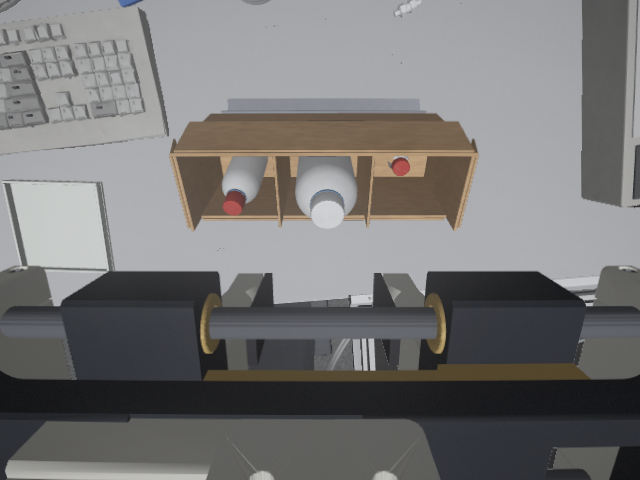

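Wrist view: the cap top is at (327,211), against (327,214) predicted. The carton's back edge runs level in the image, so the yaw is right.

arm_command([
  {"tx": 0.005, "ty": 0.025, "tz": 0.1, "twist": 0},
  {"tx": 0.005, "ty": 0.025, "tz": 0.2, "twist": 0},
  {"tx": 0.005, "ty": 0.025, "tz": 0.3, "twist": 0},
  {"tx": 0.005, "ty": 0.025, "tz": 0.4, "twist": 0},
  {"tx": 0.005, "ty": 0.025, "tz": 0.5, "twist": 0},
  {"tx": 0.005, "ty": 0.025, "tz": 0.56, "twist": 0},
  {"tx": 0.005, "ty": 0.025, "tz": 0.58, "twist": 0},
  {"tx": 0.005, "ty": 0.025, "tz": 0.58, "twist": 0},
])

```text
t: 4.78
eef_pos: [0.5632, -0.2088, 0.2023]
ee_rot: [-3.142, 0.002, -0.08]
force: [-0.1, -0.2, 0.5]
width: 0.05
gripper_force: 0.0
```

```bash
python3 - <<'E'
from h import *
np.set_printoptions(precision=4,suppress=True)
ims=[]
for n,(u,v) in (("scene",(300,80)),("side",(200,60)),("wrist",(220,100))):
    im=grab_frame(n)[v:v+150,u:u+200];ims.append(cv2.resize(im,None,fx=2,fy=2))
save("c3",np.vstack([np.hstack(ims[:2]),np.hstack([ims[2],ims[2]*0])]))
s=get_state();print(s["t"],s["eef_pos"],s["ee_rot"],s["width"],s["force"])
E
```

```text
4.9333 [ 0.5647 -0.2096  0.2049] [ 3.1412 -0.0025 -0.0808] 0.04949039498574707 [ 0.053   0.1106 -0.5583]
```

View pics/c3.png

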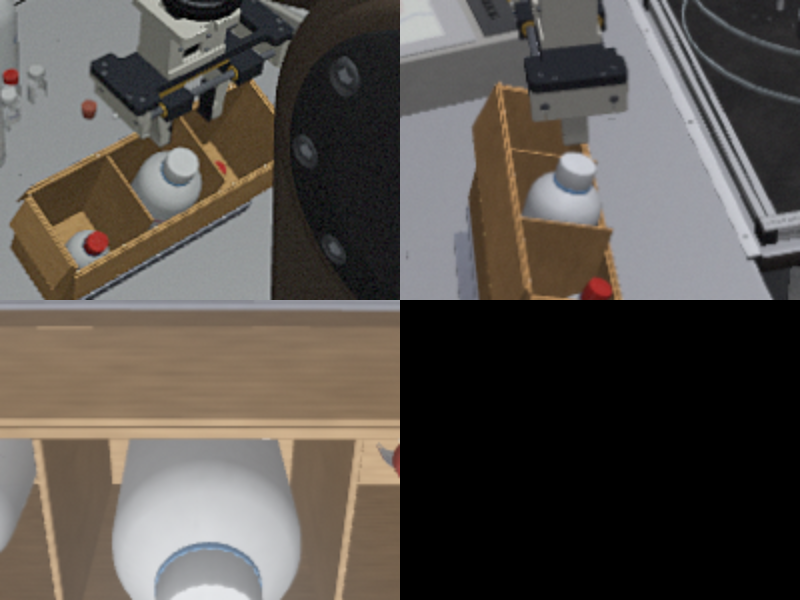

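The fingers line up over the cap in the scene and side views, straddling it at crop (183,155) and (576,162). In the wrist view the cap is centred at column ~324. Descending and gripping.

arm_command([
  {"tx": 0, "ty": 0.004, "tz": 0.03, "twist": 0},
  {"tx": 0, "ty": 0.004, "tz": 0.06, "twist": 0},
  {"tx": 0, "ty": 0.004, "tz": 0.09, "twist": 0},
  {"tx": 0, "ty": 0.004, "tz": 0.11, "twist": 0},
  {"tx": 0, "ty": 0.004, "tz": 0.13, "twist": 0},
  {"tx": 0, "ty": 0.004, "tz": 0.14, "twist": 0},
  {"tx": 0, "ty": 0.004, "tz": 0.145, "twist": 0},
  {"tx": 0, "ty": 0.004, "tz": 0.145, "twist": 0},
])

```text
t: 5.6
eef_pos: [0.5635, -0.2109, 0.1666]
ee_rot: [3.142, 0.0, -0.082]
force: [0.1, 0.1, -0.3]
width: 0.05
gripper_force: 0.0
```

arm_command([
  {"tx": 0, "ty": 0, "tz": 0, "twist": 0},
  {"tx": 0, "ty": 0, "tz": 0, "twist": 0},
  {"tx": 0, "ty": 0, "tz": 0, "twist": 0},
  {"tx": 0, "ty": 0, "tz": 0, "twist": 0},
  {"tx": 0, "ty": 0, "tz": 0, "twist": 0},
  {"tx": 0, "ty": 0, "tz": 0, "twist": 0},
  {"tx": 0, "ty": 0, "tz": 0, "twist": 0},
  {"tx": 0, "ty": 0, "tz": 0, "twist": 0},
], claw=0.2, grip_force=30)

```text
t: 6.27
eef_pos: [0.5636, -0.2109, 0.167]
ee_rot: [3.142, -0.0, -0.082]
force: [0.3, -0.4, 0.4]
width: 0.0176
gripper_force: 0.0
```

The fingers closed to 17.6 mm with no force, so the cap isn't between them. I'll look again.

```bash
python3 - <<'E'
from h import *
np.set_printoptions(precision=4,suppress=True)
ims=[]
for n,(u,v) in (("scene",(340,110)),("side",(240,90)),("wrist",(270,150))):
    im=grab_frame(n)[v:v+100,u:u+133];ims.append(cv2.resize(im,(400,300),interpolation=2))
save("c4",np.vstack([np.hstack(ims[:2]),np.hstack([ims[2],ims[2]*0])]))
s=get_state();print(s["t"],s["eef_pos"],s["ee_rot"],s["width"],s["force"])
for n in ("scene","side","wrist"):
  c=calibration(n); print(n,proj(c,s["eef_pos"]),proj(c,s["eef_pos"]+[0,0,.019]))
E
```

```text
6.4167 [ 0.5635 -0.2109  0.1669] [-3.1416 -0.     -0.0818] 0.017881107839235248 [-0.3003  0.3935 -0.5365]
scene [389.0963 165.8362] [389.8718 159.9173]
side [287.4142 151.1069] [286.9133 143.2395]
wrist [322.1505 263.9997] [322.1503 276.0085]
```

View pics/c4.png

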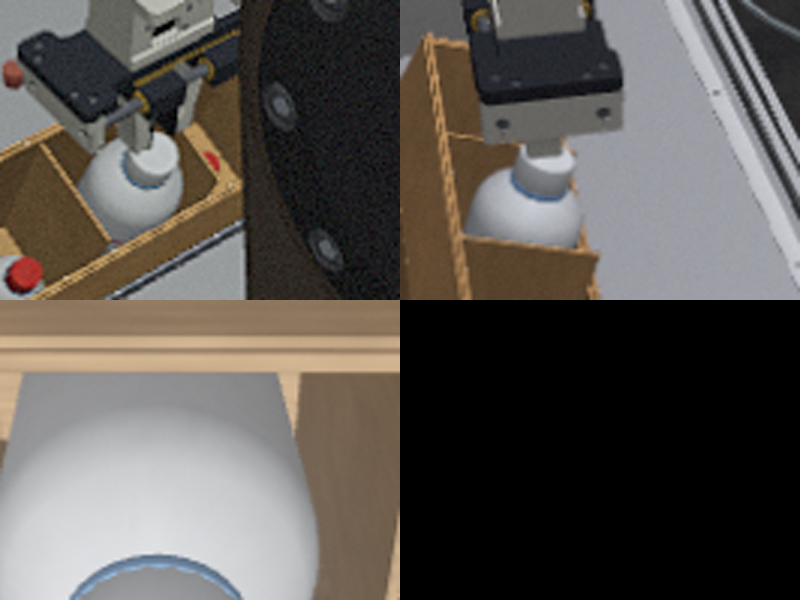

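```bash
python3 - <<'E'
from h import *
np.set_printoptions(precision=4,suppress=True)
p=np.array([.564,-.210,.2035]);ey=np.array([-.082,-.9966,0]);ex=np.array([.9966,-.082,0])
for n in ("scene","side"):
  c=calibration(n)
  for k in (-.046,-.025,.025,.046): print(n,"z.2035",k,proj(c,p+ey*k-ex*.0095),proj(c,p+ey*k+ex*.0095))
  for k in (-.030,-.009,.009,.030): print(n,"z.167",k,proj(c,np.array([.5635,-.211,.167])+ey*k-ex*.0095),proj(c,np.array([.5635,-.211,.167])+ey*k+ex*.0095))
a=cv2.imread("pics/c3.png")
z=cv2.resize(a[60:210,60:260],(400,300),interpolation=2);y=cv2.resize(a[60:210,480:680],(400,300),interpolation=2)
b=cv2.imread("pics/c4.png")
z2=cv2.resize(b[80:230,80:280],(400,300),interpolation=2);y2=cv2.resize(b[80:230,460:660],(400,300),interpolation=2)
cv2.imwrite("pics/c5.png",np.vstack([np.hstack([z,y]),np.hstack([z2,y2])]))
E
```

```text
scene z.2035 -0.046 [375.8774 166.2817] [370.3847 160.8102]
scene z.2035 -0.025 [383.7348 162.0236] [378.2104 156.6252]
scene z.2035 0.025 [402.0114 152.126 ] [396.4185 146.8961]
scene z.2035 0.046 [409.5093 148.0684] [403.8905 142.907 ]
scene z.167 -0.03 [381.0827 174.3854] [375.7302 169.0243]
scene z.167 -0.009 [388.6442 170.2166] [383.2629 164.9246]
scene z.167 0.009 [395.0454 166.6884] [389.6407 161.4548]
scene z.167 0.03 [402.4211 162.6242] [396.9906 157.4574]
side z.2035 -0.046 [294.749  151.0644] [284.2942 152.2804]
side z.2035 -0.025 [293.1812 143.8599] [282.8678 145.0472]
side z.2035 0.025 [289.6216 127.4979] [279.6315 128.6216]
side z.2035 0.046 [288.1955 120.9409] [278.3359 122.0397]
side z.167 -0.03 [294.5156 160.5277] [284.4327 161.7173]
side z.167 -0.009 [293.0043 153.445 ] [283.0523 154.6075]
side z.167 0.009 [291.7412 147.5245] [281.8992 148.6647]
side z.167 0.03 [290.3042 140.7871] [280.5877 141.9021]
```

View pics/c5.png

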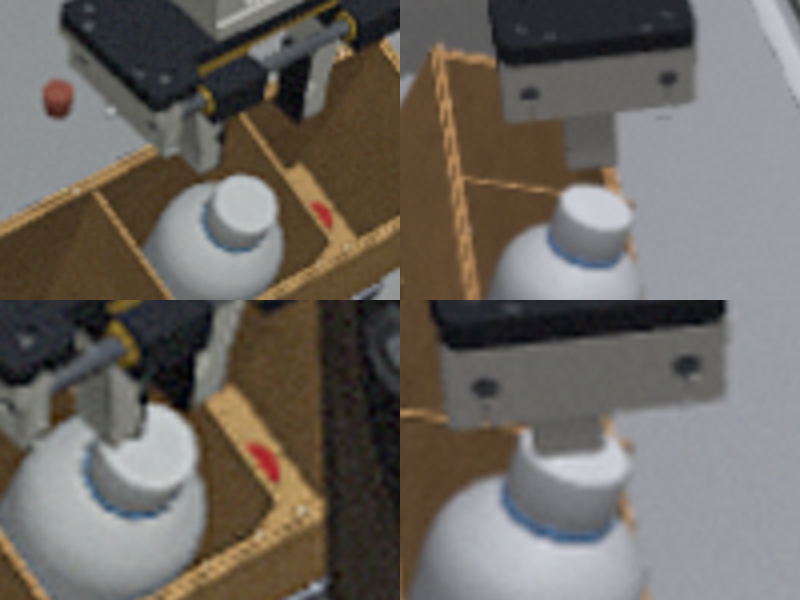

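```bash
python3 - <<'E'
from h import *
np.set_printoptions(precision=4,suppress=True)
a,b=calibration("scene"),calibration("side")
print(tri([ray(a,(381.5,150.5)),ray(b,(287.5,131.5))]), "expect xy", np.array([.564,-.210])+np.array([.082,.9966])*.035)
print(tri([ray(a,(386,160)),ray(b,(288.5,142.5))]), "expect xy", np.array([.5635,-.211])+np.array([.082,.9966])*.02)
E
```

```text
(array([ 0.5654, -0.1833,  0.2332]), [0.0009, 0.0009]) expect xy [ 0.5669 -0.1751]
(array([ 0.5624, -0.1973,  0.197 ]), [0.0008, 0.0008]) expect xy [ 0.5651 -0.1911]
```

The crop shows the fingertips just above the cap top: near-finger tip at (386,160) scene and (288,142) side. Triangulated they are at z ≈ 0.197, about 30 mm higher than the reported TCP, so the real tips sit 30 mm back from it. I'll open and go about 28 mm lower.

arm_command([
  {"tx": 0, "ty": 0, "tz": 0, "twist": 0},
  {"tx": 0, "ty": 0, "tz": 0, "twist": 0},
  {"tx": 0, "ty": 0, "tz": 0, "twist": 0},
  {"tx": 0, "ty": 0, "tz": 0, "twist": 0},
  {"tx": 0, "ty": 0, "tz": 0, "twist": 0},
  {"tx": 0, "ty": 0, "tz": 0, "twist": 0},
  {"tx": 0, "ty": 0, "tz": 0, "twist": 0},
  {"tx": 0, "ty": 0, "tz": 0, "twist": 0},
], claw=0.6)

```text
t: 7.08
eef_pos: [0.5635, -0.2109, 0.1669]
ee_rot: [3.142, 0.0, -0.082]
force: [-0.3, 0.1, 0.6]
width: 0.0521
gripper_force: 0.0
```

arm_command([
  {"tx": 0, "ty": 0, "tz": 0.02, "twist": 0},
  {"tx": 0, "ty": 0, "tz": 0.035, "twist": 0},
  {"tx": 0, "ty": 0, "tz": 0.05, "twist": 0},
  {"tx": 0, "ty": 0, "tz": 0.065, "twist": 0},
  {"tx": 0, "ty": 0, "tz": 0.08, "twist": 0},
  {"tx": 0, "ty": 0, "tz": 0.08, "twist": 0},
  {"tx": 0, "ty": 0, "tz": 0.08, "twist": 0},
  {"tx": 0, "ty": 0, "tz": 0.08, "twist": 0},
])

```text
t: 7.75
eef_pos: [0.5637, -0.2109, 0.147]
ee_rot: [3.141, -0.0, -0.082]
force: [0.4, 0.4, -0.8]
width: 0.0525
gripper_force: 0.0
```

arm_command([
  {"tx": 0, "ty": 0, "tz": 0.01, "twist": 0},
  {"tx": 0, "ty": 0, "tz": 0.02, "twist": 0},
  {"tx": 0, "ty": 0, "tz": 0.03, "twist": 0},
  {"tx": 0, "ty": 0, "tz": 0.035, "twist": 0},
  {"tx": 0, "ty": 0, "tz": 0.035, "twist": 0},
  {"tx": 0, "ty": 0, "tz": 0.035, "twist": 0},
  {"tx": 0, "ty": 0, "tz": 0.035, "twist": 0},
  {"tx": 0, "ty": 0, "tz": 0.035, "twist": 0},
])

```text
t: 8.42
eef_pos: [0.5636, -0.2109, 0.1383]
ee_rot: [3.142, -0.0, -0.082]
force: [-0.6, -0.3, -0.4]
width: 0.0524
gripper_force: 0.0
```

arm_command([
  {"tx": 0, "ty": 0, "tz": 0, "twist": 0},
  {"tx": 0, "ty": 0, "tz": 0, "twist": 0},
  {"tx": 0, "ty": 0, "tz": 0, "twist": 0},
  {"tx": 0, "ty": 0, "tz": 0, "twist": 0},
  {"tx": 0, "ty": 0, "tz": 0, "twist": 0},
  {"tx": 0, "ty": 0, "tz": 0, "twist": 0},
  {"tx": 0, "ty": 0, "tz": 0, "twist": 0},
  {"tx": 0, "ty": 0, "tz": 0, "twist": 0},
], claw=0.25, grip_force=30)

```text
t: 9.08
eef_pos: [0.5636, -0.2108, 0.1382]
ee_rot: [-3.142, -0.0, -0.082]
force: [0.9, 1.0, -0.2]
width: 0.0367
gripper_force: 30.0
```

```bash
python3 - <<'E'
from h import *
ims=[]
for n,(u,v) in (("scene",(340,110)),("side",(240,90))):
    im=grab_frame(n)[v:v+100,u:u+133];ims.append(cv2.resize(im,(400,300),interpolation=2))
save("c6",np.hstack(ims))
s=get_state();print(s["t"],s["eef_pos"],s["width"],s["force"],s["gripper_force"])
E
```

```text
9.1833 [ 0.56358797 -0.21084901  0.13820274] 0.03634376622798699 [0.31539413 0.41727198 1.00926134] 29.9920517206192
```

View pics/c6.png

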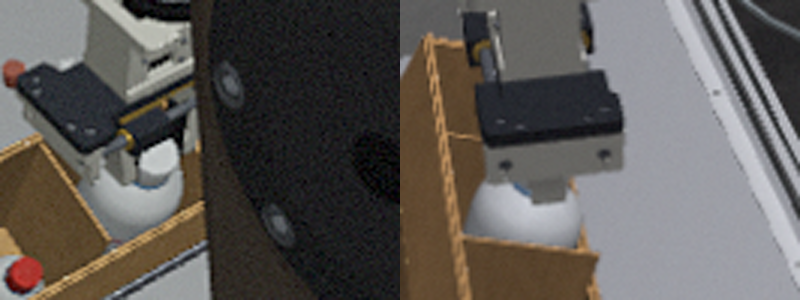

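Gripped at 36.7 mm with 30 N; the picture shows the fingers on either side of the cap at (545,185). Drawing the bottle out along the slope.

arm_command([
  {"tx": -0.006, "ty": 0, "tz": -0.02, "twist": 0},
  {"tx": -0.0195, "ty": 0, "tz": -0.06, "twist": 0},
  {"tx": -0.0325, "ty": 0, "tz": -0.1, "twist": 0},
  {"tx": -0.0455, "ty": 0, "tz": -0.14, "twist": 0},
  {"tx": -0.0585, "ty": 0, "tz": -0.18, "twist": 0},
  {"tx": -0.0715, "ty": 0, "tz": -0.22, "twist": 0},
  {"tx": -0.0845, "ty": 0, "tz": -0.26, "twist": 0},
  {"tx": -0.0975, "ty": 0, "tz": -0.3, "twist": 0},
])

```text
t: 9.85
eef_pos: [0.5387, -0.2088, 0.2144]
ee_rot: [-3.142, -0.0, -0.082]
force: [0.7, 0.3, -3.9]
width: 0.0367
gripper_force: 30.0
```

arm_command([
  {"tx": -0.013, "ty": 0, "tz": -0.04, "twist": 0},
  {"tx": -0.026, "ty": 0, "tz": -0.08, "twist": 0},
  {"tx": -0.039, "ty": 0, "tz": -0.12, "twist": 0},
  {"tx": -0.052, "ty": 0, "tz": -0.16, "twist": 0},
  {"tx": -0.065, "ty": 0, "tz": -0.2, "twist": 0},
  {"tx": -0.078, "ty": 0, "tz": -0.24, "twist": 0},
  {"tx": -0.0975, "ty": 0, "tz": -0.3, "twist": 0},
  {"tx": -0.117, "ty": 0, "tz": -0.36, "twist": 0},
])

```text
t: 10.52
eef_pos: [0.5094, -0.2064, 0.3039]
ee_rot: [-3.142, 0.001, -0.082]
force: [-0.5, -0.9, -3.1]
width: 0.0368
gripper_force: 30.0
```

```bash
python3 - <<'E'
from h import *
np.set_printoptions(precision=4,suppress=True)
C={n:calibration(n) for n in ("scene","side")}
for n in C: save("l_"+n,grab_frame(n))
s=get_state();print(s["t"],s["eef_pos"],s["width"],s["force"],s["moment"],s["gripper_force"])
for q in ("bottle_center","tray_in"):
  for n in C:
    print(q,n,[(np.round(x["uv"],1),round(x["score"],2)) for x in spot_point(q,n)[:3]],[(np.round(x["rect"]),round(x["score"],2)) for x in boxes_of(q,n)[:3]])
E
```

```text
10.6167 [ 0.5107 -0.207   0.3064] 0.036566558625091894 [ 0.7759 -0.0363 -2.6932] [-0.076  -0.2009 -0.0149] 29.962790608406067
bottle_center scene [(array([398.5, 141.9]), 0.64), (array([345.6, 207. ]), 0.45)] [(array([374., 109., 429., 176.]), 0.92)]
bottle_center side [(array([302.3,  99.2]), 0.72)] [(array([274.,  60., 327., 152.]), 0.74)]
tray_in scene [(array([240.6, 323.6]), 0.96)] [(array([195., 280., 290., 371.]), 0.97)]
tray_in side [(array([365.2, 395. ]), 0.94)] [(array([313., 348., 423., 443.]), 0.96)]
```

```bash
python3 - <<'E'
from h import *
np.set_printoptions(precision=4,suppress=True)
a,b=calibration("scene"),calibration("side")
print("bottle",tri([ray(a,(398.5,141.9)),ray(b,(302.3,99.2))]))
ra,rb=ray(a,(240.6,323.6)),ray(b,(365.2,395))
print("tray",tri([ra,rb]),onz(ra,.004),onz(rb,.004))
# tray mask centre check
for n,c in (("scene",a),("side",b)):
    grab_frame(n); m=regions_of("tray_in",n)[0]["region"].astype(np.uint8)
    k=max(cv2.findContours(m,0,2)[0],key=cv2.contourArea); q=cv2.approxPolyDP(cv2.convexHull(k),8,True)[:,0]
    P=np.array([onz(ray(c,p.astype(float)),.012) for p in q]);print(n,P[:,:2].round(3).tolist(),P.mean(0))
E
```

```text
bottle (array([ 0.5316, -0.1935,  0.2842]), [0.0057, 0.0057])
tray (array([0.5371, 0.2305, 0.001 ]), [0.0004, 0.0004]) [0.5359 0.2305 0.004 ] [0.5375 0.2322 0.004 ]
scene [[0.596, 0.147], [0.45, 0.164], [0.469, 0.307], [0.616, 0.292]] [0.5327 0.2275 0.012 ]
side [[0.453, 0.161], [0.47, 0.31], [0.617, 0.295], [0.602, 0.146]] [0.5357 0.2279 0.012 ]
```

The bottle is held (3 N of weight) and still tilted about 17°. The tray centre is about (0.536, 0.229). I'll carry it over so that the low edge touches first, then pivot it upright.

arm_command([
  {"tx": 0, "ty": -0.02, "tz": -0.05, "twist": 0},
  {"tx": -0.01, "ty": -0.08, "tz": -0.1, "twist": 0},
  {"tx": -0.03, "ty": -0.18, "tz": -0.15, "twist": 0},
  {"tx": -0.05, "ty": -0.31, "tz": -0.16, "twist": 0},
  {"tx": -0.07, "ty": -0.45, "tz": -0.16, "twist": 0},
  {"tx": -0.09, "ty": -0.59, "tz": -0.16, "twist": 0},
  {"tx": -0.11, "ty": -0.73, "tz": -0.16, "twist": 0},
  {"tx": -0.13, "ty": -0.87, "tz": -0.16, "twist": 0},
])

```text
t: 11.88
eef_pos: [0.495, 0.0145, 0.3434]
ee_rot: [-3.141, -0.001, -0.082]
force: [0.8, 0.4, -3.0]
width: 0.0366
gripper_force: 30.0
```

arm_command([
  {"tx": -0.02, "ty": -0.14, "tz": 0, "twist": 0},
  {"tx": -0.04, "ty": -0.28, "tz": 0, "twist": 0},
  {"tx": -0.06, "ty": -0.41, "tz": 0.03, "twist": 0},
  {"tx": -0.08, "ty": -0.54, "tz": 0.08, "twist": 0},
  {"tx": -0.1, "ty": -0.65, "tz": 0.14, "twist": 0},
  {"tx": -0.11, "ty": -0.75, "tz": 0.2, "twist": 0},
  {"tx": -0.12, "ty": -0.83, "tz": 0.26, "twist": 0},
  {"tx": -0.12, "ty": -0.87, "tz": 0.3, "twist": 0},
])

```text
t: 12.55
eef_pos: [0.4825, 0.2342, 0.2664]
ee_rot: [3.141, 0.001, -0.08]
force: [-0.9, -0.5, -2.9]
width: 0.0361
gripper_force: 30.0
```

arm_command([
  {"tx": 0, "ty": 0, "tz": 0.04, "twist": 0},
  {"tx": 0, "ty": 0, "tz": 0.1, "twist": 0},
  {"tx": 0, "ty": 0, "tz": 0.16, "twist": 0},
  {"tx": 0, "ty": 0, "tz": 0.22, "twist": 0},
  {"tx": 0, "ty": 0, "tz": 0.28, "twist": 0},
  {"tx": 0, "ty": 0, "tz": 0.32, "twist": 0},
  {"tx": 0, "ty": 0, "tz": 0.36, "twist": 0},
  {"tx": 0, "ty": 0, "tz": 0.36, "twist": 0},
])

```text
t: 13.22
eef_pos: [0.4826, 0.2311, 0.1764]
ee_rot: [3.14, 0.002, -0.082]
force: [-1.1, -0.2, -3.0]
width: 0.0369
gripper_force: 30.0
```

```bash
python3 - <<'E'
from h import *
np.set_printoptions(precision=4,suppress=True)
C={n:calibration(n) for n in ("scene","side")};rs=[]
for n in C:
    save("m_"+n,grab_frame(n)); r=spot_point("bottle_center",n);print(n,[(np.round(x["uv"],1),round(x["score"],2)) for x in r[:3]])
    if r: rs.append(ray(C[n],r[0]["uv"]))
s=get_state();print(s["t"],s["eef_pos"],s["width"],s["force"],s["gripper_force"])
if len(rs)>1: print(tri(rs))
E
```

```text
scene []
side [(array([389.5, 346. ]), 0.68)]
13.4167 [0.4839 0.2324 0.1791] 0.03617729159242719 [-0.55    0.423  -2.4966] 29.96064841747284
```

arm_command([
  {"tx": 0, "ty": 0, "tz": 0.04, "twist": 0},
  {"tx": 0, "ty": 0, "tz": 0.08, "twist": 0},
  {"tx": 0, "ty": 0, "tz": 0.12, "twist": 0},
  {"tx": 0, "ty": 0, "tz": 0.14, "twist": 0},
  {"tx": 0, "ty": 0, "tz": 0.16, "twist": 0},
  {"tx": 0, "ty": 0, "tz": 0.17, "twist": 0},
  {"tx": 0, "ty": 0, "tz": 0.17, "twist": 0},
  {"tx": 0, "ty": 0, "tz": 0.17, "twist": 0},
])

```text
t: 14.08
eef_pos: [0.4834, 0.2322, 0.1357]
ee_rot: [3.141, -0.0, -0.082]
force: [0.5, 0.0, -2.7]
width: 0.0365
gripper_force: 30.0
```

```bash
python3 - <<'E'
from h import *
np.set_printoptions(precision=4,suppress=True)
c=calibration("side");im=grab_frame("side")
s=get_state();print(s["t"],s["eef_pos"],s["width"],s["force"])
for r in spot_point("bottle_center","side")[:1]: print(r["uv"])
p=s["eef_pos"]+[0,0,.043];ex=np.array([.9966,-.082,0])
for t in (18,9,0):
  a=np.radians(t);u=-np.sin(a)*ex+np.cos(a)*np.array([0,0,1]); print(t,proj(c,p-.076*u),proj(c,p-.163*u))
save("d1",cv2.resize(im[270:460,280:470],(600,600),interpolation=2))
E
```

```text
14.1333 [0.4836 0.2323 0.1359] 0.035859641107498154 [ 0.3817 -0.2332 -2.3648]
[390.8, 359.5]
18 [387.8568 358.2618] [367.3661 386.6985]
9 [395.1353 357.993 ] [382.0585 385.9512]
0 [402.661  357.0744] [397.1017 383.9976]
```

View pics/d1.png

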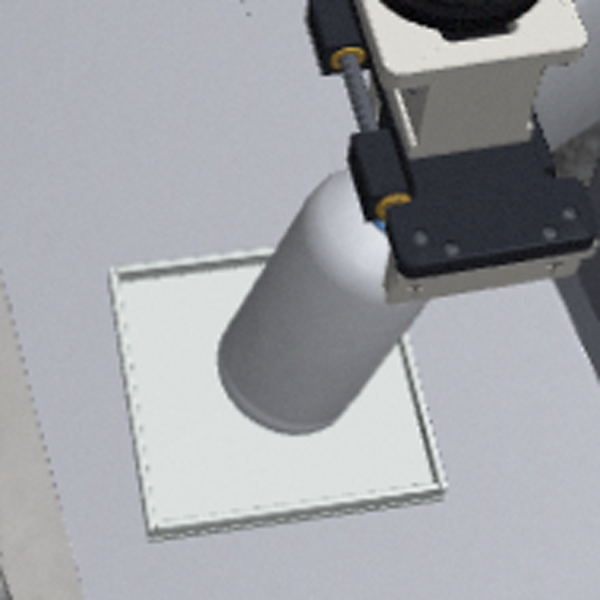

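The bottle is about 17° tilted over the tray, with its base near (285,390) in the crop and well inside the rim, as modelled. Lowering to contact.

arm_command([
  {"tx": 0, "ty": 0, "tz": 0.004, "twist": 0},
  {"tx": 0, "ty": 0, "tz": 0.008, "twist": 0},
  {"tx": 0, "ty": 0, "tz": 0.012, "twist": 0},
  {"tx": 0, "ty": 0, "tz": 0.016, "twist": 0},
  {"tx": 0, "ty": 0, "tz": 0.02, "twist": 0},
  {"tx": 0, "ty": 0, "tz": 0.024, "twist": 0},
  {"tx": 0, "ty": 0, "tz": 0.024, "twist": 0},
  {"tx": 0, "ty": 0, "tz": 0.024, "twist": 0},
])

```text
t: 14.85
eef_pos: [0.4832, 0.2321, 0.1296]
ee_rot: [3.141, 0.0, -0.082]
force: [-0.1, 0.3, -2.5]
width: 0.0366
gripper_force: 30.0
```

arm_command([
  {"tx": 0, "ty": 0, "tz": 0.002, "twist": 0},
  {"tx": 0, "ty": 0, "tz": 0.004, "twist": 0},
  {"tx": 0, "ty": 0, "tz": 0.006, "twist": 0},
  {"tx": 0, "ty": 0, "tz": 0.008, "twist": 0},
  {"tx": 0, "ty": 0, "tz": 0.008, "twist": 0},
  {"tx": 0, "ty": 0, "tz": 0.008, "twist": 0},
  {"tx": 0, "ty": 0, "tz": 0.008, "twist": 0},
  {"tx": 0, "ty": 0, "tz": 0.008, "twist": 0},
])

```text
t: 15.52
eef_pos: [0.4833, 0.2322, 0.1277]
ee_rot: [-3.142, -0.0, -0.082]
force: [-0.6, 0.4, -2.7]
width: 0.0365
gripper_force: 30.0
```

arm_command([
  {"tx": 0, "ty": 0, "tz": 0.002, "twist": 0},
  {"tx": 0, "ty": 0, "tz": 0.004, "twist": 0},
  {"tx": 0, "ty": 0, "tz": 0.006, "twist": 0},
  {"tx": 0, "ty": 0, "tz": 0.008, "twist": 0},
  {"tx": 0, "ty": 0, "tz": 0.008, "twist": 0},
  {"tx": 0, "ty": 0, "tz": 0.008, "twist": 0},
  {"tx": 0, "ty": 0, "tz": 0.008, "twist": 0},
  {"tx": 0, "ty": 0, "tz": 0.008, "twist": 0},
])

```text
t: 16.18
eef_pos: [0.4834, 0.2322, 0.1258]
ee_rot: [-3.141, -0.0, -0.082]
force: [0.9, 0.6, 0.1]
width: 0.0366
gripper_force: 30.0
```

arm_command([
  {"tx": 0, "ty": 0, "tz": 0.002, "twist": 0},
  {"tx": 0, "ty": 0, "tz": 0.004, "twist": 0},
  {"tx": 0, "ty": 0, "tz": 0.006, "twist": 0},
  {"tx": 0, "ty": 0, "tz": 0.006, "twist": 0},
  {"tx": 0, "ty": 0, "tz": 0.006, "twist": 0},
  {"tx": 0, "ty": 0, "tz": 0.006, "twist": 0},
  {"tx": 0, "ty": 0, "tz": 0.006, "twist": 0},
  {"tx": 0, "ty": 0, "tz": 0.006, "twist": 0},
])

```text
t: 16.85
eef_pos: [0.4842, 0.2324, 0.1256]
ee_rot: [-3.141, -0.002, -0.081]
force: [-1.2, -1.0, 8.1]
width: 0.0365
gripper_force: 30.0
```

In contact (8 N). I'll loosen the grip and swing the cap forward over the base edge.

arm_command([
  {"tx": 0, "ty": 0, "tz": 0, "twist": 0},
  {"tx": 0, "ty": 0, "tz": 0, "twist": 0},
  {"tx": 0, "ty": 0, "tz": 0, "twist": 0},
  {"tx": 0.014, "ty": 0, "tz": -0.001, "twist": 0},
  {"tx": 0.028, "ty": 0, "tz": -0.002, "twist": 0},
  {"tx": 0.042, "ty": 0, "tz": -0.003, "twist": 0},
  {"tx": 0.056, "ty": 0, "tz": -0.003, "twist": 0},
  {"tx": 0.07, "ty": 0, "tz": -0.003, "twist": 0},
], grip_force=8)

```text
t: 17.52
eef_pos: [0.5021, 0.2314, 0.1262]
ee_rot: [-3.14, -0.002, -0.081]
force: [0.4, 0.2, 5.9]
width: 0.0371
gripper_force: 8.0
```

arm_command([
  {"tx": 0.02, "ty": 0, "tz": 0.001, "twist": 0},
  {"tx": 0.04, "ty": 0, "tz": 0.002, "twist": 0},
  {"tx": 0.06, "ty": 0, "tz": 0.004, "twist": 0},
  {"tx": 0.08, "ty": 0, "tz": 0.006, "twist": 0},
  {"tx": 0.1, "ty": 0, "tz": 0.009, "twist": 0},
  {"tx": 0.12, "ty": 0, "tz": 0.012, "twist": 0},
  {"tx": 0.139, "ty": 0, "tz": 0.016, "twist": 0},
  {"tx": 0.139, "ty": 0, "tz": 0.016, "twist": 0},
])

```text
t: 18.18
eef_pos: [0.5373, 0.2285, 0.1224]
ee_rot: [-3.14, -0.003, -0.081]
force: [-0.8, 0.2, 8.6]
width: 0.037
gripper_force: 8.0
```

```bash
python3 - <<'E'
from h import *
np.set_printoptions(precision=4,suppress=True)
C={n:calibration(n) for n in ("side","scene")}
s=get_state();print(s["t"],s["eef_pos"],s["width"],s["force"],s["moment"],s["gripper_force"])
for n,c in C.items():
  im=grab_frame(n);save("e_"+n,im)
  print(n,[(x["uv"],x["score"]) for x in spot_point("bottle_center",n)[:1]])
  m=regions_of("bottle_center",n)
  if m:
    m=m[0]["region"];v,u=np.nonzero(m);w,V=np.linalg.eigh(np.cov(u,v));print("mask",m.sum(),u.min(),u.max(),v.min(),v.max(),"axis",np.degrees(np.arctan2(V[1,1],V[0,1])))
  p=s["eef_pos"]+[0,0,.043];ex=np.array([.9966,-.082,0])
  for t in (18,9,0,-5):
    a=np.radians(t);u=-np.sin(a)*ex+np.cos(a)*np.array([0,0,1]);P,B=proj(c,p-.076*u),proj(c,p-.163*u); print(t,P,B,np.degrees(np.arctan2(*(B-P)[::-1])))
E
```

```text
18.1833 [0.5373 0.2285 0.1224] 0.037044837647477555 [-0.8473  0.2202  8.6497] [0.05   0.6483 0.047 ] 8.02381843328476
side [([371.0, 367.6], 0.79)]
mask 1761 345 392 344 412 axis 55.40922761920422
18 [352.6151 368.6482] [334.5422 396.1659] 123.29591572308485
9 [360.0198 368.3629] [349.4464 395.4051] 111.35542661840164
0 [367.6188 367.4482] [364.6104 393.4741] 96.59372892283731
-5 [371.8685 366.6759] [373.0608 391.9114] 87.29515621794371
scene []
mask 414 224 255 324 340 axis 173.18482122520913
18 [228.0729 295.6606] [229.4087 303.8034] 80.68371145035314
9 [231.0315 300.5455] [235.296  313.5473] 71.84083874558412
0 [233.9166 305.1658] [241.1015 322.8843] 67.92732690219215
-5 [235.4662 307.5832] [244.2584 327.8402] 66.53778539309718
```

The bottle's centre now projects where an upright bottle would be. I'll ease the pressure, let it settle with a light grip, then open.

arm_command([
  {"tx": 0, "ty": 0, "tz": -0.002, "twist": 0},
  {"tx": 0, "ty": 0, "tz": -0.003, "twist": 0},
  {"tx": 0, "ty": 0, "tz": -0.003, "twist": 0},
  {"tx": 0, "ty": 0, "tz": -0.003, "twist": 0},
  {"tx": 0, "ty": 0, "tz": -0.003, "twist": 0},
  {"tx": 0, "ty": 0, "tz": -0.003, "twist": 0},
  {"tx": 0, "ty": 0, "tz": -0.003, "twist": 0},
  {"tx": 0, "ty": 0, "tz": -0.003, "twist": 0},
], grip_force=3)

```text
t: 19.15
eef_pos: [0.5354, 0.2279, 0.1217]
ee_rot: [-3.142, -0.0, -0.082]
force: [-1.4, -0.3, 4.3]
width: 0.0374
gripper_force: 3.0
```

```bash
python3 - <<'E'
from h import *
np.set_printoptions(precision=4,suppress=True)
c=calibration("side");im=grab_frame("side")
s=get_state();print(s["t"],s["eef_pos"],s["width"],s["force"],s["moment"])
print([(x["uv"],x["score"]) for x in spot_point("bottle_center","side")[:1]])
m=regions_of("bottle_center","side")[0]["region"]
# compare with silhouettes of modelled body at tilts
ex=np.array([.9966,-.082,0]);ey=np.array([.082,.9966,0]);p=s["eef_pos"]+[0,0,.043]
lo=np.zeros_like(m);lo[385:,:]=1
v,u=np.nonzero(m&lo);print("low mask",u.min(),u.max(),v.max(),u.mean())
for t in (10,5,0,-5,-10):
  a=np.radians(t);ax=-np.sin(a)*ex+np.cos(a)*np.array([0,0,1]);e1=np.cross(ey,ax)
  Pt=[proj(c,p-h*ax+.0365*(np.cos(f)*e1+np.sin(f)*ey)) for h in (.163,.05) for f in np.linspace(0,6.28,40)]
  k=np.zeros(m.shape,np.uint8);cv2.fillConvexPoly(k,cv2.convexHull(np.array(Pt).round().astype(np.int32)),1)
  vv,uu=np.nonzero(k.astype(bool)&lo);print(t,uu.min(),uu.max(),vv.max(),uu.mean())
E
```

```text
19.2 [0.5354 0.2279 0.1217] 0.03739048764058782 [-1.1228  0.1014  4.94  ] [0.0617 0.444  0.0042]
[([370.2, 367.3], 0.64)]
low mask 346 392 412 368.0129990714949
10 327 379 416 351.0944574551132
5 335 384 415 358.3175895765472
0 343 390 414 366.0438144329897
-5 351 396 412 373.8522304832714
-10 358 405 410 382.09365558912384
```

The tilt is within about 2°. Opening and retreating straight up.

arm_command([
  {"tx": 0, "ty": 0, "tz": 0, "twist": 0},
  {"tx": 0, "ty": 0, "tz": 0, "twist": 0},
  {"tx": 0, "ty": 0, "tz": 0, "twist": 0},
  {"tx": 0, "ty": 0, "tz": 0, "twist": 0},
  {"tx": 0, "ty": 0, "tz": 0, "twist": 0},
  {"tx": 0, "ty": 0, "tz": 0, "twist": 0},
  {"tx": 0, "ty": 0, "tz": 0, "twist": 0},
  {"tx": 0, "ty": 0, "tz": 0, "twist": 0},
], claw=0.75)

```text
t: 19.97
eef_pos: [0.5353, 0.2279, 0.1216]
ee_rot: [3.142, 0.0, -0.082]
force: [-0.4, 0.3, -0.9]
width: 0.0658
gripper_force: 0.0
```

arm_command([
  {"tx": 0, "ty": 0, "tz": -0.02, "twist": 0},
  {"tx": 0, "ty": 0, "tz": -0.06, "twist": 0},
  {"tx": 0, "ty": 0, "tz": -0.1, "twist": 0},
  {"tx": 0, "ty": 0, "tz": -0.16, "twist": 0},
  {"tx": 0, "ty": 0, "tz": -0.24, "twist": 0},
  {"tx": 0, "ty": 0, "tz": -0.34, "twist": 0},
  {"tx": 0, "ty": 0, "tz": -0.44, "twist": 0},
  {"tx": 0, "ty": 0, "tz": -0.54, "twist": 0},
])

```text
t: 20.63
eef_pos: [0.5354, 0.2278, 0.2594]
ee_rot: [-3.141, -0.001, -0.082]
force: [0.3, -0.3, 0.0]
width: 0.0656
gripper_force: 0.0
```

```bash
python3 - <<'E'
from h import *
np.set_printoptions(precision=4,suppress=True)
C={n:calibration(n) for n in ("side","scene","wrist")}
s=get_state();print(s["t"],s["eef_pos"],s["width"],s["force"]);rs=[]
for n in C:
  c=calibration(n);grab_frame(n);r=spot_point("bottle_center",n);b=boxes_of("bottle_center",n)
  print(n,[(np.round(x["uv"],1),round(x["score"],2)) for x in r[:2]],[(np.round(x["rect"]),round(x["score"],2)) for x in b[:2]],"pred",proj(c,[.536,.229,.091]))
  if r: rs.append(ray(c,r[0]["uv"]))
if len(rs)>1: print(tri(rs))
for q in ("small_center","vial_center"):
  for n in ("scene","side"): print(q,n,[(np.round(x["uv"],1),round(x["score"],2)) for x in spot_point(q,n)[:2]])
E
```

```text
20.6333 [0.5354 0.2278 0.2594] 0.06555694595065034 [ 0.297  -0.2733  0.044 ]
side [(array([371.7, 366.4]), 0.9)] [(array([347., 327., 397., 413.]), 0.65)] pred [368.6131 366.99  ]
scene [(array([233.5, 309.2]), 0.62)] [(array([210., 282., 259., 340.]), 0.72)] pred [233.9455 305.4211]
wrist [] [(array([287., 172., 360., 256.]), 0.56)] pred [320.8154 208.8437]
(array([0.5305, 0.2323, 0.0921]), [0.0024, 0.0024])
small_center scene []
small_center side []
vial_center scene []
vial_center side []
```

The bottle's centre is at z = 0.092 (upright standing value 0.091), in the middle of the tray and clear of the gripper. Handing in.

```bash
python3 -c "
from station import *
print(get_state()['qd']); print(job_done())"
```

```text
[ 3.81356035e-05 -1.81347427e-03  2.72863568e-03  1.30843721e-03
  2.91410846e-04  1.13956620e-04]
the job is handed in; nothing more can be done
None
```

I handed the job in after about 21 s of the 48 s: the large bottle was drawn out along its cell's slope and measures as standing upright near the middle of the tray (centre z 0.092 m, 0.091 expected), set down and released; the small bottle and the vial were never gripped, but the final detection did not find either one, so I could not confirm they are still in their cells.

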